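Close up the belt drive: click the terminal lid shut, hold the guard in its hinge

ROBOT

A 7-joint arm with a two-finger parallel gripper is mounted at the origin on the work surface. World frame = base frame: x ahead of the robot, y to its left, z up, the work surface at z = 0. Lengths are in mm, angles in rad, forces in N, time in s.
With the tool pointing down it reaches from about 400 to 875 mm from the base axis. Payload 4.4 kg.
Tool frame: the origin (TCP) lies at the very end of the fingers, on their centre line; the grasp point (between the pads) lies ctrl.grip_point_offset behind it (ctrl.grip_point_offset is the distance from the TCP to the grasp point, in mm); z points along the fingers, y is the line along which they close (so a half turn about z gives the same grasp; the last joint's range is limited). The gripper opens to 85 mm and grips with 20 to 120 N. Pads are 22 mm wide; open, the fingers measure 114 mm over their backs; the gripper's body (76 mm by 85 mm) begins 54 mm behind the grasp point. The pads swing forward as they close: fully open they stand 13 mm farther back than shut.
Start: joints at [1.213, 0.628, 0.038, 1.517, -0.027, 0.996, -0.02], TCP at [187.017, -622.529, 231.313] pointing down, gripper open.
Joint ranges: [-3.06, 3.06], [-0.37, 2.12], [-1.25, 1.32], [0.18, 2.47], [-1.1, 4.24], [0.23, 1.98], [-2.94, 2.94]. Speed limits (rad/s): [2.57, 2.57, 3.14, 3.14, 3.14, 3.14, 3.14].

INTERFACE

Orientations are given as [roll, pitch, yaw] about the fixed x, y, z axes, in that order (R = Rz(yaw) Ry(pitch) Rx(roll)).
In Python, from cell import read_state, cams, ctrl, models gives the robot as it stands. The module is installed in compiled form; this text tells all that it offers.
- The arm moves only by the tool creep_tool, called after "Call:" as name([rows], argument=value, ...), one row to a line, values as JSON. Schema: {"type":"object","properties":{"motion":{"type":"array","items":{"type":"object","properties":{"dx":{"type":"number"},"dy":{"type":"number"},"dz":{"type":"number"},"ax":{"type":"number"},"ay":{"type":"number"},"az":{"type":"number"},"aperture":{"type":"number"}},"additionalProperties":false,"required":["aperture"]},"minItems":1,"maxItems":12},"only":{"type":"string"},"quiet":{"type":"boolean"},"lines":{"type":"string"}},"required":["motion"],"additionalProperties":false}. motion is a list of rows, 1 to 12 of them, each an object with the fields dx, dy, dz (the shift in parts of the range, where 1.0 means 0.4 m), ax, ay, az (a rotation vector in a scale on which 1.0 is 4 rad), aperture (the finger opening in mm); a field left out counts as zero (the opening has to be given); each row shifts and turns the commanded pose from where the row before left it, along the tool's axes as they then stand; what a row does not reach is not made up. A row lasts 1/10 s, in which the tool goes at most 50 mm and 0.15 rad, less where a joint would pass 70% of its speed; a pose out of reach is approached as far as the arm can. The fingers move at their own pace and stop on an object; the grip force is fixed at half the most. Time passes only in rows, so rows that do not move let the fingers close. The tool returns the time, the measured TCP pose, the force, the opening and the grip force at its end. only (a regular expression) keeps the lines of the reply that match it, lines (a string "A,B") keeps lines A to B, and quiet returns only ok. Input that does not fit is refused with a message, and nothing moves.
- read_state(): the state, without advancing time (a new reading comes with each control period).
- cams.get_image(name): name is "side" or "top" or "wrist"; returns (picture, depth): 420x560x3 uint8, blue, green, red; 420x560 float32, mm along the optical axis (not along the pixel's ray), 0 where there is no reading.
- cams.calibration(name): a dict with "fx", "fy", "cx", "cy" (pixels), "rvec" (rotation vector, rad) and "tvec" (3), from world to camera coordinates, as OpenCV has them; the wrist camera has in their place "hand_eye" (4x4, takes a point from camera to tool coordinates, whose origin is the TCP and whose axes are the flange's). Camera axes: x right, y down, z forward; pixel columns grow to the right and rows downward; lengths in mm; the calibration is good to about 2 mm. The wrist camera is an equidistant fisheye: a pixel r from the principal point sees the ray r / f radians off the axis. A picture is of the moment at which its call begins: read the wrist's pose just before it. calibration takes no time and is no camera call.
- ctrl.finish_job(): hands the job in; it is judged then, once.
Trained networks look in the newest picture that a camera, given by its name, has taken for a name from the list of things; names that differ only in an ending like _2 or _b are one class to them, and where a whole thing is asked for, a point or a joint stands for the part that bears it (a point fixed in the world has none). Each returns a list of dicts, best first, with "confidence" (0 to 1); they miss things now and then, are a little off and sometimes report something else, mostly with a low value. They report only what shows in the picture. A call takes as long as a camera call. They do not tell look-alikes from the thing itself.
- models.search_frame(thing, camera): "extent" ([left, top, right, bottom] in pixels, round what is visible of it).
- models.mark_of(thing, camera): "position" ([column, row] in pixels: a listed point, or the origin of a listed thing).
The state is a dict: "clock": time; "qpos": joint angles; "qd": joint speeds; "tau": joint torques, N m; "eef_pos": TCP position; "tool_rot": TCP orientation; "force": force on the tool from outside, world axes, zero at the start; "torque": the same for the moment, N m; "width": finger opening in mm; "gripper_force": force on a finger pad.
Only numpy, scipy, OpenCV 4.12 (cv2) and the standard library are available. Lean on these libraries where they do the work, as an engineer would, in place of code of your own. Each camera call takes 0.05 s, during which the arm holds its last target. There are 200 camera calls.

TASK

Close up the belt drive after service. First press the orange lid of the terminal box down until it clicks fully shut; then draw the yellow guard panel upright out of its rack and offer it up, still upright, to the hinge on the rear rim of the machine, its two knuckles between the machine's three and all five bores in one line, ready for a colleague to slide the hinge pin in. Finish while still holding the guard there in the gripper, its weight carried by the arm and not resting on the machine; leave the pink compact, the film roll and the hinge pin where they lie.

Things in the scene. Friction and masses are not known exactly. Their poses are not given: they have to be found in the camera images.
- machine: Belt drive, fixed: light grey open-topped case 130 (x) x 250 (y) x 85 mm high, left or right of the robot. Origin: centre of its underside; own x from front (console 50 mm deep, 48 high, robot side) to rear (motor to x = 155 mm, 71 high), y left, z up; yaw up to 0.25 rad. Black star knobs to 132 mm high at x = -20, y = +-138. The hinge is on the rear rim, the orange lid inside the right (-y) half.
- hinge_left (a point): Left (machine +y) end of the bore axis of the machine's hinge, which runs along machine y at x = 73, z = 97 mm of the machine. The hinge has three fixed steel knuckles (tubes 16 mm outside, 9 mm bore) at y = -63..-41, -11..11 and 41..63 mm; the two gaps between them are 30 mm wide.
- hinge_right (a point): Right (machine -y) end of the same bore axis, 126 mm from hinge_left.
- term_lid (a joint): Orange lid, 96 x 90 x 4 mm, of the terminal box in the machine. Rad: 0 = fully shut, grows as its front edge rises (stop at 1.5). A stiff hinge (0.6 N at the front edge) keeps it where it is left. From about 0.125 rad a spring catch resists with up to 8 N at the front edge; below 0.05 rad it snaps over and holds the lid on its stop. 25 N does no harm.
- lid_hinge (a point): Middle of the orange lid's hinge line, at its rear edge, along machine y: 40 mm behind the machine's origin, 60 mm to its right, 68 mm above the bench. The lid runs from here to the front (machine -x).
- lid_press (a point): On the lid's upper face near the middle of its front edge, 80 mm in front of lid_hinge (and 4 mm above it when shut, 72 mm above the bench): the place to press. When shut, the case rim is 13 mm higher and the case's front wall stands 21 mm in front of this point.
- rack: Blue slotted rack on an aluminium base 120 x 220 mm, fixed; origin: centre of its underside; own x across its three slots (35 mm apart), y along them. The guard stands in the middle slot: slot floor 35 mm, top of the slotted ends 75 mm above the bench, slots 5 mm wide.
- guard: Loose yellow guard, 0.3 to 0.5 kg, upright, hinge edge down. Origin midway on its bore axis; own y along that axis (left), z up the panel, x from panel to knuckles (away from the robot). Panel 200 mm wide, 3 thick, z = 4..116 mm, mid-plane x = -9.5. Two steel knuckles (16 mm outside, 9 mm bore) at y = -39..-13 and 13..39: meshed they have 2 mm play to each side and 3 mm below before resting.
- guard_left (a point): Point on the guard's bore axis 63 mm to the left (guard +y) of its origin (in the air beyond its knuckle); meets hinge_left when the bores are in line.
- guard_right (a point): Point on the guard's bore axis 63 mm to the right (guard -y) of its origin; meets hinge_right when the bores are in line.
- guard_grip (a point): Middle of the top of the guard's black grip strip, 129 mm above the bore axis and 9.5 mm before it (guard x = -9.5). The strip runs along the guard's top edge: 120 mm long (guard y), 14 mm thick (guard x), 26 mm high. Grip it from above, across its thickness.
- compact: Bystander: pink moulded compact base, 68 x 74 x 10 mm, lying on the bench behind the rack; origin at the centre of its underside.
- film_roll: Bystander: white roll of film, 110 mm across, 70 mm high, standing on end behind the rack; origin at the centre of its underside.
- hinge_pin: Bystander: bright steel hinge pin, 8 mm thick, 135 mm long (own y) with a 22 mm bent end, lying in front of the rack; origin under its middle. A colleague will fit it.
There are look-alikes about, which are no part of the job. What is meant by the guard is not blue, and is the larger of those in its own colour.

How it is judged (in metres and radians):
On the way, in this order (a step that is already met when the one before it is completed fails the run):
1. the terminal lid is pressed past its catch, fully shut (value of joint term_lid below 0.025 rad), for 0.2 s.
2. the guard is out of the rack, carried by the gripper (height (world z) of guard above 0.09 m and contact force between guard and rack below 0.1 N and contact force between the fingers and guard above 2 N), for 0.2 s.
At the end, for the whole second after the job is handed in: The terminal lid is shut (below 0.025 rad). The guard is upright (within 0.15 rad), still and gripped between the fingers, its knuckles between the machine's, both ends of its bore axis within 3.5 mm of the ends of the machine's bore axis, and it bears on the machine with less than 1.5 N (value of joint term_lid below 0.025 rad and distance between guard_left and hinge_left below 0.0035 m and distance between guard_right and hinge_right below 0.0035 m and angle between guard's own z axis and vertical below 0.15 rad and contact force between the fingers and guard above 2 N and contact force between guard and machine below 1.5 N and linear speed of guard below 0.02 m/s); the arm keeps its last pose, push and grip.
It fails at once if the pink compact is moved more than 25 mm (distance of compact from where it was at the start of the episode above 0.025 m).
It fails at once if the film roll is moved more than 25 mm (distance of film_roll from where it was at the start of the episode above 0.025 m).
It fails at once if the hinge pin is moved more than 25 mm (distance of hinge_pin from where it was at the start of the episode above 0.025 m).
It also fails if it takes over 59 s, if anything falls off the work surface, if the arm or the gripper's body presses on something with over 40 N, if the wrist force passes 120 N, or if a joint passes its speed limit or range.

## Working session

There is one attempt and no reset: what is moved stays moved. The work goes in short steps, Python scripts to look and compute and a tool call to move; the robot and the scene stay as the last step left them, time stands still between calls to the robot, and variables do not carry over. Pictures are saved under pics/ and viewed, at most 10 in all, crops included, and the job is handed in when it is done.

```bash
mkdir -p pics
```

Create h.py:
```python
import numpy as np, cv2
from cell import read_state, cams, ctrl, models
from scipy.spatial.transform import Rotation as R
def w2c(n):
    c=cams.calibration(n); return c, R.from_rotvec(np.ravel(c['rvec'])).as_matrix(), np.ravel(c['tvec'])
def world(n,u,v,d):
    c,Rm,t=w2c(n); p=np.array([(u-c['cx'])/c['fx']*d,(v-c['cy'])/c['fy']*d,d]); return Rm.T@(p-t)
def atz(n,u,v,z):
    c,Rm,t=w2c(n); o=-Rm.T@t; r=Rm.T@np.array([(u-c['cx'])/c['fx'],(v-c['cy'])/c['fy'],1]); return o+r*(z-o[2])/r[2]
def proj(n,P):
    c,Rm,t=w2c(n); p=Rm@np.array(P)+t; return [c['cx']+c['fx']*p[0]/p[2],c['cy']+c['fy']*p[1]/p[2]]
def cloud(n,dep):
    c,Rm,t=w2c(n); v,u=np.mgrid[:420,:560]; p=np.stack([(u-c['cx'])/c['fx']*dep,(v-c['cy'])/c['fy']*dep,dep],-1); return (p-t)@Rm
def st():
    s=read_state(); return s
```

Create a.py:
```python
from h import *
np.set_printoptions(precision=1,suppress=True)
s=read_state(); print(s['clock'],s['eef_pos'],s['tool_rot'],ctrl.grip_point_offset)
ims=[]
for n in ['top','side']:
    im,d=cams.get_image(n); np.savez(n+'0.npz',im=im,d=d); cv2.imwrite(f'pics/{n}0.png',im)
    print(n,{k:np.round(np.ravel(v),3).tolist() for k,v in cams.calibration(n).items()})
    for t in ['machine','rack','guard','guard_grip','guard_left','guard_right','hinge_left','hinge_right','lid_hinge','lid_press','compact','film_roll','hinge_pin']:
        r=models.mark_of(t,n)
        for q in r[:2]:
            u,v=q['position']; iu,iv=int(np.clip(u,0,559)),int(np.clip(v,0,419))
            print(n,t,round(q['confidence'],2),np.round([u,v],1),world(n,u,v,d[iv,iu]) if d[iv,iu]>0 else None)
```

```bash
python3 a.py
```

```text
0.0 [ 186.8 -621.9  230.4] [-3.1  0.   0.3] 18.700000000000003
top {'fx': [542.551], 'fy': [542.551], 'cx': [277.779], 'cy': [215.104], 'rvec': [2.171, -2.203, 0.034], 'tvec': [-53.659, 607.34, 1300.535]}
top machine 0.72 [176.7 239.5] [551.  185.9   4.3]
top rack 0.74 [346.6 262.5] [ 489.5 -227.2    9.4]
top rack 0.7 [175.7 243.1] [542.2 188.4   3.9]
top guard 0.74 [349.7 259.6] [ 496.7 -234.    16.8]
top guard 0.71 [462.6 245.5] [ 526.6 -509.4    2. ]
top guard_grip 0.88 [287.6 152.1] [760.3 -88.6  12.3]
top guard_grip 0.56 [360.5 263. ] [ 493.9 -240.8  160.2]
top guard_left 0.79 [325.  269.2] [ 476.4 -171.6   56.2]
top guard_left 0.67 [472.7 231.5] [ 560.2 -535.9   -1.1]
top guard_right 0.81 [449.2 256.8] [ 499.5 -477.8   -3.3]
top guard_right 0.69 [372.1 248.4] [ 522.7 -289.2   10.8]
top hinge_left 0.92 [145.5 204.9] [637.6 264.4  -3.2]
top hinge_left 0.55 [190.5 252.1] [521.5 131.8 117.2]
top hinge_right 0.64 [196.3 212.5] [610.7 120.6 102.8]
top lid_hinge 0.79 [199.7 231.4] [568.3 117.1  79.1]
top lid_press 0.8 [189.5 254.5] [516.3 133.2 121.9]
top lid_press 0.44 [347.4 258.5] 
[... 673 characters left out ...]
88.6] [ 486.  -232.8  161.7]
side guard_grip 0.89 [238.7 215.1] [768.1 -99.2  11. ]
side guard_left 0.89 [379.5 174.3] [ 579.5 -553.7    0.2]
side guard_left 0.82 [206.  214.5] [853.4 -50.1  -0.8]
side guard_right 0.85 [391.2 193. ] [ 496.7 -487.1    1.8]
side guard_right 0.85 [221.9 198.3] [ 874.5 -135.8   -0.7]
side hinge_left 0.6 [180.  279.1] [622.3 235.1 105.2]
side hinge_right 0.95 [223.4 255.1] [603.6 117.2 106.1]
side hinge_right 0.38 [347.9 237.4] [ 435.1 -155.5   75.6]
side lid_hinge 0.89 [231.7 271.2] [574.1 121.9  75.7]
side lid_press 0.64 [245.4 269.8] [530.5 119.5 106. ]
side compact 0.61 [276.8 240.6] [615.3 -88.6   7.6]
side film_roll 0.66 [306.3 209.8] [ 606.8 -205.4   48.3]
```

Run:
```python
import cv2,numpy as np
t=cv2.imread('pics/top0.png');s=cv2.imread('pics/side0.png')
cv2.imwrite('pics/both.png',np.vstack([cv2.resize(t[130:330,110:510],(800,400))[:, :],]))
cv2.imwrite('pics/s2.png',cv2.resize(s[150:375,130:430],(800,600),interpolation=cv2.INTER_CUBIC))
```

```text
(no output)
```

View pics/both.png

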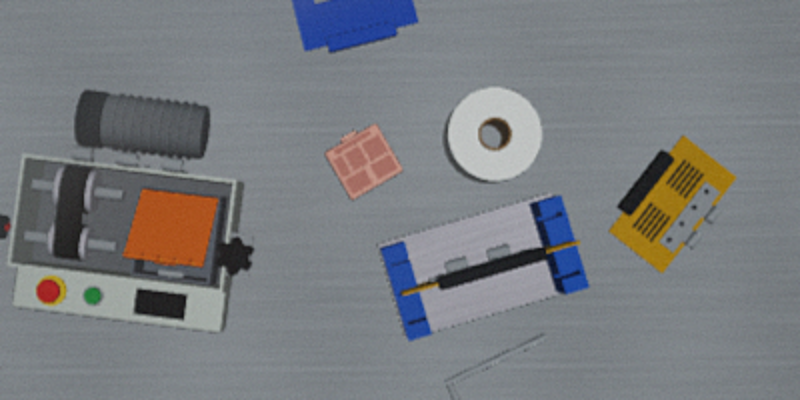

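View pics/s2.png

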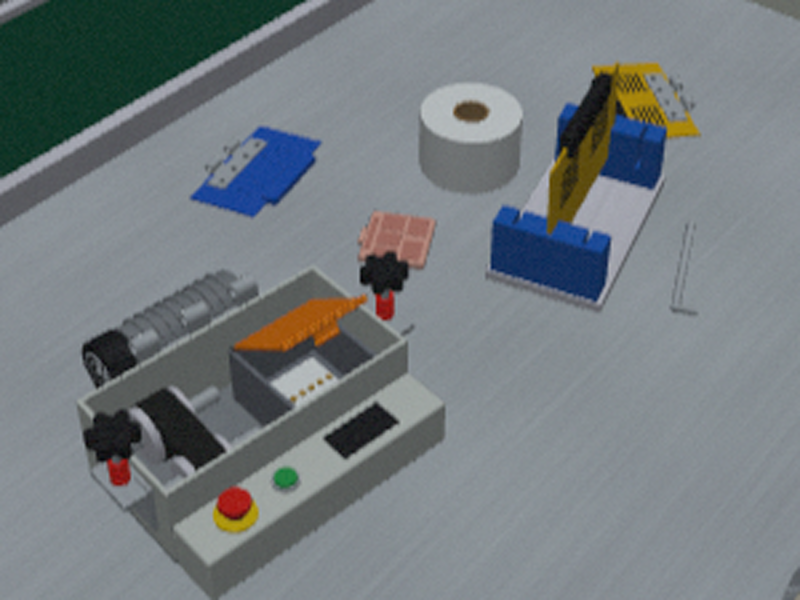

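The target is the upright guard in the rack at top pixel (355,264): yellow, and the larger one. The small yellow panel lying at (445,232) and the blue one at (287,140) are look-alikes. The lid stands ajar in the machine's right half. Next I fit poses from depth and confirm the guard in a crop.

Create b.py:
```python
from h import *
np.set_printoptions(precision=2,suppress=True)
D={n:np.load(n+'0.npz') for n in ['top','side']}
C={n:cloud(n,D[n]['d']) for n in D}
for n in C: c,Rm,t=w2c(n); print(n,'cam at',-Rm.T@t)
def sel(n,x0,x1,y0,y1,z0,z1):
    c=C[n]; return (c[...,0]>x0)&(c[...,0]<x1)&(c[...,1]>y0)&(c[...,1]<y1)&(c[...,2]>z0)&(c[...,2]<z1)&(D[n]['d']>0)
for n in C:
    b=sel(n,500,720,-20,0,-30,30); b=C[n][b]; print(n,'bench z',np.median(b[:,2]) if len(b) else None)
    p=C[n][sel(n,440,720,40,380,79,91)]
    # rim only
    r=cv2.minAreaRect(p[:,:2].astype(np.float32)); print(n,'rim',len(p),np.median(p[:,2]),r)
    h=D[n]['im'].astype(int); k=(h[...,2]>170)&(h[...,1]>50)&(h[...,1]<130)&(h[...,0]<70)
    q=C[n][k&sel(n,450,650,40,220,50,150)]; 
    if len(q)>30:
        m=q.mean(0); u,s,v=np.linalg.svd(q-m); print(n,'lid',len(q),m,v[2]*np.sign(v[2][2]),q.min(0),q.max(0))
    p=C[n][sel(n,400,600,-340,-120,150,170)]
    r=cv2.minAreaRect(p[:,:2].astype(np.float32)); print(n,'strip',len(p),np.median(p[:,2]),np.median(p,0),r)
    p=C[n][sel(n,380,620,-380,-90,65,82)]; p=p
    r=cv2.minAreaRect(p[:,:2].astype(np.float32)); print(n,'rack',len(p),np.median(p[:,2]),r)
im=D['top']['im']; cv2.imwrite('pics/crop.png',cv2.resize(im[215:310,290:430],(700,475),interpolation=cv2.INTER_CUBIC))
```

```bash
python3 b.py
```

```text
top cam at [ 540.23  -87.13 1328.04]
side cam at [-94.19 732.91 955.45]
top bench z 0.6573703706369778
top rim 943 85.18803087859466 ((551.4880981445312, 176.48556518554688), (287.17919921875, 142.8454132080078), 82.24895477294922)
top lid 1063 [541.33 122.28 100.19] [ 0.6  -0.08  0.8 ] [499.31  75.52  67.73] [583.88 170.93 134.15]
top strip 381 160.12444121793183 [ 491.74 -230.66  160.12] ((490.86102294921875, -228.93141174316406), (14.380884170532227, 191.04627990722656), 15.943897247314453)
top rack 1520 74.20646945417204 ((526.3857421875, -221.58807373046875), (188.72445678710938, 216.51443481445312), 15.731764793395996)
side bench z 1.9781443069797842
side rim 1109 84.99122672094377 ((545.9296875, 183.63253784179688), (288.08636474609375, 137.97181701660156), 81.76984405517578)
side lid 31 [503.69 131.46 128.14] [-0.97  0.12  0.22] [498.38  82.5  114.52] [511.17 169.66 133.83]
side strip 203 160.7216581580973 [ 484.53 -220.12  160.72] ((486.4462890625, -220.12037658691406), (15.425731658935547, 152.29165649414062), 16.067222595214844)
side rack 968 74.6108510143679 ((525.3433837890625, -222.54156494140625), (190.504638671875, 226.21725463867188), 15.773368835449219)
```

View pics/crop.png

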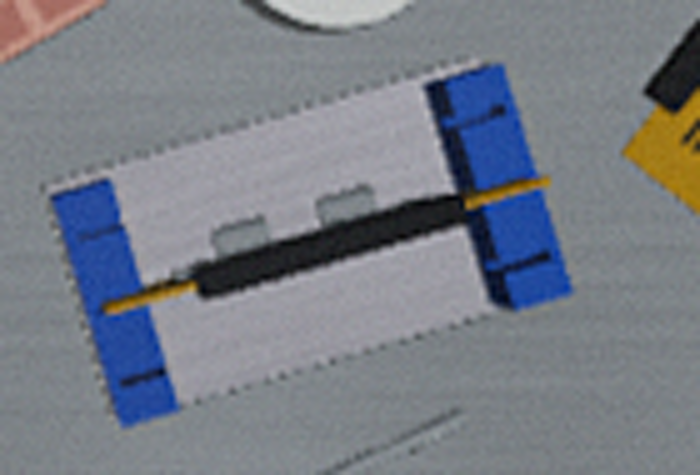

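The crop confirms it: yellow panel upright in the rack's middle slot, black strip at crop (335,245), two grey knuckles behind it at (240,232) and (345,202). Now a finer fit, and the first move worked out.

Add to h.py:
```python
def go(pos,yaw):
    "tool-axes rotation first, then translation in the NEW tool axes (tool straight down)"
    s=read_state(); Rc=R.from_euler('xyz',s['tool_rot']); Rt=R.from_euler('xyz',[np.pi,0,yaw])
    rv=(Rc.inv()*Rt).as_rotvec(); d=Rt.inv().apply(np.array(pos)-s['eef_pos'])
    print('rot',np.round(rv,3),'then move',np.round(d,1))
def mw(p,T):  # model->world, T=(x,y,yaw)
    c,s=np.cos(T[2]),np.sin(T[2]); p=np.array(p,float); return np.array([T[0]+c*p[0]-s*p[1],T[1]+s*p[0]+c*p[1],p[2]])
```

Create c.py:
```python
from b import *
from scipy.optimize import minimize
print('-----')
for n in C:
    c=C[n]; im=D[n]['im'].astype(int)
    bright=im.min(-1)>110
    p=c[sel(n,440,720,40,380,81,89)&bright]
    def cost(T):
        d=p[:,:2]-T[:2]; co,si=np.cos(T[2]),np.sin(T[2]); X=d[:,0]*co+d[:,1]*si; Y=-d[:,0]*si+d[:,1]*co
        # distance to the rim centre-line rectangle (wall ~5 thick)
        q=np.stack([abs(X)-62.5,abs(Y)-122.5],-1); dd=np.where((q>0).any(-1),np.hypot(*np.maximum(q,0).T),-q.max(-1)); 
        return np.minimum(abs(dd),12).mean()
    best=min((minimize(cost,[x,y,w],method='Nelder-Mead') for x in (535,550,565) for y in (170,185,200) for w in (-.08,-.14,-.2)),key=lambda r:r.fun)
    print(n,'machine',len(p),best.x,best.fun); T=best.x
    for k,P in dict(hl=[73,63,97],hr=[73,-63,97],lh=[40,-60,68],press=[-40,-60,72]).items(): w=mw(P,T); print(k,w,np.round(proj(n,w),1))
    # knuckles
    q=c[sel(n,585,660,80,280,97,109)]; 
    if len(q): 
        dd=np.stack([(q[:,:2]-T[:2])@[np.cos(T[2]),np.sin(T[2])],(q[:,:2]-T[:2])@[-np.sin(T[2]),np.cos(T[2])],q[:,2]],-1); dd=dd[abs(dd[:,0]-73)<15]; print('knuckle pts',len(dd),dd[dd[:,1].argsort()][::max(1,len(dd)//14)])
    dark=im.max(-1)<70
    p=c[sel(n,400,600,-340,-120,156,166)]; co=.275
    m=c[dark&sel(n,400,600,-340,-120,154,168)]; r=cv2.minAreaRect(m[:,:2].astype(np.float32)); print(n,'strip',len(m),m.mean(0),r)
print(read_state()['tool_rot'])
```

```bash
python3 c.py | sed '1,/-----/d'
```

```text
top machine 536 [546.49 184.01  -0.14] 1.2964584449047278
hl [627.35 236.55  97.  ] [146.1 206.2]
hr [610.29 111.71  97.  ] [200.6 212.8]
lh [578.   119.15  68.  ] [199.6 227.3]
press [498.73 129.98  72.  ] [194.8 261.6]
knuckle pts 200 [[ 65.42 -63.25 101.37]
 [ 67.03 -59.   104.67]
 [ 80.27 -54.91 104.18]
 [ 68.08 -50.26 107.86]
 [ 76.54 -44.46 107.17]
 [ 65.9  -10.15 100.6 ]
 [ 69.78  -5.62 103.36]
 [ 67.03  -1.   101.55]
 [ 80.42   3.7   98.66]
 [ 74.94   9.09 102.31]
 [ 70.65  41.77 107.49]
 [ 76.8   46.88 108.71]
 [ 74.07  51.5  107.16]
 [ 73.57  56.44 105.59]
 [ 77.43  60.8  108.43]]
top strip 330 [ 492.43 -230.9   160.21] ((492.5086669921875, -231.19032287597656), (12.484933853149414, 119.17980194091797), 15.923357963562012)
side machine 514 [545.31 182.61  -0.14] 1.5406569885722639
hl [626.2 235.1  97. ] [179.3 280.9]
hr [609.06 110.27  97.  ] [224.1 255.4]
lh [576.77 117.73  68.  ] [232.3 272.1]
press [497.52 128.61  72.  ] [253.8 289.3]
knuckle pts 189 [[ 67.38 -64.41  98.06]
 [ 69.35 -57.77 107.18]
 [ 69.6  -51.86 104.28]
 [ 68.32 -47.47  98.3 ]
 [ 77.64 -42.94 101.05]
 [ 67.09  -9.75 103.85]
 [ 63.97  -4.31 100.05]
 [ 75.85   0.85 104.37]
 [ 65.95   5.32 101.67]
 [ 64.83   9.22  98.67]
 [ 68.91  43.88 105.81]
 [ 67.2   48.75  97.69]
 [ 70.71  53.17 107.5 ]
 [ 75.59  57.99 107.08]
 [ 66.61  61.7  103.7 ]]
side strip 160 [ 486.06 -224.09  160.83] ((489.4183654785156, -233.06541442871094), (14.090445518493652, 125.87320709228516), 15.321700096130371)
[-3.14 -0.    0.29]
```

```bash
python3 -c "
from h import *
go([516,127,200],-0.136)"
```

```text
rot [-0.    -0.     0.428] then move [ 224.3 -787.2   31.3]
```

Careful with the scale: shifts go in shares of 0.4 m and turns go in shares of 4 rad. That gives: -46 mm / 400 = -0.115, 13 mm / 400 = 0.0325, 0.143 rad / 4 = 0.0358.

Call:
creep_tool([
  {"az": 0.0358,"aperture": 0},
  {"az": 0.0358,"aperture": 0},
  {"az": 0.0355,"aperture": 0},
  {"dx": 0.0325,"dy": -0.115,"aperture": 0},
  {"dx": 0.0325,"dy": -0.115,"aperture": 0},
  {"dx": 0.0325,"dy": -0.115,"aperture": 0},
  {"dx": 0.0325,"dy": -0.115,"aperture": 0},
  {"dx": 0.0325,"dy": -0.115,"aperture": 0},
  {"dx": 0.0325,"dy": -0.115,"aperture": 0},
  {"dx": 0.0325,"dy": -0.115,"aperture": 0},
  {"dx": 0.0325,"dy": -0.115,"aperture": 0},
  {"dx": 0.0325,"dy": -0.115,"aperture": 0},
])

```text
clock: 2.6
eef_pos: [359.9, -226.6, 231.7]
tool_rot: [3.141, -0.001, -0.136]
force: [1.3, -0.6, 0.3]
width: 0.2
gripper_force: 0.0
```

```bash
python3 -c "
from h import *
go([516,127,200],-0.136)"
```

```text
rot [ 0.    -0.001 -0.   ] then move [ 106.8 -371.5   31.7]
```

In the tool's units: -46 mm / 400 = -0.115, 13 mm / 400 = 0.0325.

Call:
creep_tool([
  {"dx": 0.0325,"dy": -0.115,"aperture": 0},
  {"dx": 0.0325,"dy": -0.115,"aperture": 0},
  {"dx": 0.0325,"dy": -0.115,"aperture": 0},
  {"dx": 0.0325,"dy": -0.115,"aperture": 0},
  {"dx": 0.0325,"dy": -0.115,"dz": 0.0125,"aperture": 0},
  {"dx": 0.0325,"dy": -0.115,"dz": 0.0125,"aperture": 0},
  {"dx": 0.0325,"dy": -0.115,"dz": 0.025,"aperture": 0},
  {"dx": 0.0325,"dy": -0.115,"dz": 0.025,"aperture": 0},
  {"aperture": 0},
])

```text
clock: 3.5
eef_pos: [513.5, 130.4, 200.2]
tool_rot: [-3.137, -0.0, -0.126]
force: [-0.4, 0.1, 0.5]
width: -0.4
gripper_force: 0.0
```

```bash
python3 -c "
from h import *
go([516,127,140],-0.136)"
```

```text
rot [-0.005 -0.     0.01 ] then move [ 2.9  3.1 60.2]
```

In the tool's units: 20 mm / 400 = 0.05, 8 mm / 400 = 0.02.

Call:
creep_tool([
  {"dx": 0.0025,"dz": 0.05,"aperture": 0},
  {"dz": 0.05,"aperture": 0},
  {"dz": 0.05,"aperture": 0},
  {"dz": 0.02,"aperture": 0},
  {"dz": 0.02,"aperture": 0},
  {"dz": 0.02,"aperture": 0},
  {"dz": 0.02,"aperture": 0},
  {"dz": 0.02,"aperture": 0},
  {"dz": 0.02,"aperture": 0},
  {"dz": 0.02,"aperture": 0},
  {"dz": 0.015,"aperture": 0},
  {"aperture": 0},
])

```text
clock: 4.7
eef_pos: [512.9, 122.1, 80.3]
tool_rot: [-3.142, 0.001, -0.136]
force: [-3.4, -0.4, 12.9]
width: 0.1
gripper_force: 6.3
```

In the tool's units: 3 mm / 400 = 0.0075, 2 mm / 400 = 0.005.

Call:
creep_tool([
  {"dz": 0.0075,"aperture": 0},
  {"dz": 0.0075,"aperture": 0},
  {"dz": 0.0075,"aperture": 0},
  {"dz": 0.005,"aperture": 0},
  {"aperture": 0},
  {"aperture": 0},
])

```text
clock: 5.3
eef_pos: [512.7, 122.3, 71.2]
tool_rot: [-3.141, 0.0, -0.136]
force: [-8.3, -0.8, 32.8]
width: 0.1
gripper_force: 16.5
```

In the tool's units: -50 mm / 400 = -0.125, -30 mm / 400 = -0.075.

Call:
creep_tool([
  {"dz": -0.025,"aperture": 0},
  {"dz": -0.075,"aperture": 0},
  {"dz": -0.125,"aperture": 0},
  {"dz": -0.125,"aperture": 50},
  {"aperture": 50},
  {"aperture": 50},
])

```text
clock: 5.9
eef_pos: [513.8, 122.2, 209.3]
tool_rot: [-3.14, -0.003, -0.136]
force: [-0.4, -0.5, -0.3]
width: 43.6
gripper_force: 0.0
```

Run:
```python
from h import *
s=read_state(); print(s['qpos'],s['clock'])
c=cams.calibration('wrist'); print({k:np.round(v,2).tolist() for k,v in c.items()})
n='top'; im,d=cams.get_image(n); C=cloud(n,d); h=im.astype(int)
k=(h[...,2]>150)&(h[...,1]>40)&(h[...,1]<140)&(h[...,0]<80)&(C[...,0]>450)&(C[...,0]<620)&(C[...,1]>60)&(C[...,1]<190)
q=C[k]; print(len(q)); m=np.median(q,0); print(m, np.percentile(q,[5,95],axis=0))
im,d=cams.get_image('side'); C=cloud('side',d); h=im.astype(int)
k=(h[...,2]>150)&(h[...,1]>40)&(h[...,1]<140)&(h[...,0]<80)&(C[...,0]>450)&(C[...,0]<620)&(C[...,1]>60)&(C[...,1]<190)
q=C[k]; print(len(q),np.median(q,0), np.percentile(q,[5,95],axis=0)); cv2.imwrite('pics/s3.png',im)
w,_=cams.get_image('wrist')
cv2.imwrite('pics/w3.png',np.hstack([cv2.resize(im[230:380,140:300],(400,375)),cv2.resize(w,(400,300))[:375] if 0 else cv2.copyMakeBorder(cv2.resize(w,(400,300)),0,75,0,0,0)]))
go([492.4,-231.1,240],0.278-np.pi/2)
```

```text
[-0.32412483  0.48174879  0.05421948  1.88533404 -0.03600107  0.77266845
 -1.95737186] 5.9
{'fx': 325.19, 'fy': 325.19, 'cx': 280.83, 'cy': 215.98, 'hand_eye': [[0.0, -0.95, -0.32, 80.8], [1.0, 0.0, 0.0, -1.29], [0.0, -0.32, 0.95, -143.15], [0.0, 0.0, 0.0, 1.0]]}
881
[550.70989216 115.1854465   72.62868241] [[486.3190942   82.74361094  68.39356832]
 [574.60959483 157.18795857  76.73461096]]
1085 [530.11362531 126.57049262  73.51461219] [[490.76127301  85.12779114  70.61203746]
 [571.4751631  164.90915833  76.35278165]]
rot [0.003 0.002 1.157] then move [333.9 115.7 -33.2]
```

View pics/w3.png

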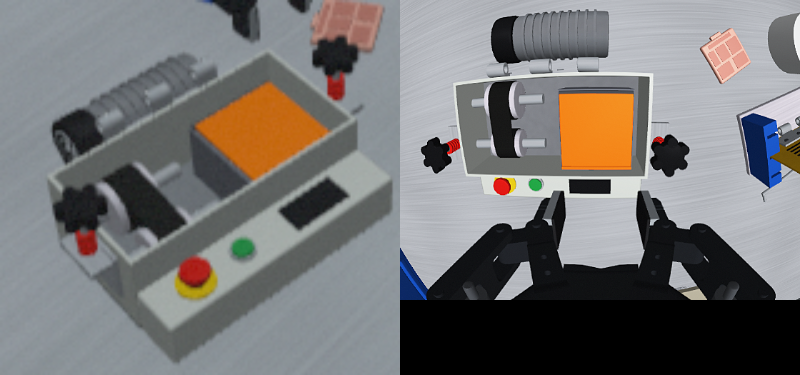

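Lid shut: the side view (left half) shows it flat inside the box, at about 72 mm by depth. For the guard I use the yaw half a turn round, so joint 7 stays in range at the machine.

In the tool's units: -4 mm / 400 = -0.01, -0.142 rad / 4 = -0.0355.

Call:
creep_tool([
  {"dz": -0.01,"az": -0.0355,"aperture": 50},
  {"dz": -0.01,"az": -0.0355,"aperture": 50},
  {"dz": -0.01,"az": -0.0355,"aperture": 50},
  {"dz": -0.01,"az": -0.0355,"aperture": 50},
  {"dz": -0.01,"az": -0.0355,"aperture": 50},
  {"dz": -0.01,"az": -0.0355,"aperture": 50},
  {"dz": -0.01,"az": -0.0355,"aperture": 50},
  {"dz": -0.01,"az": -0.0355,"aperture": 50},
  {"az": -0.0355,"aperture": 50},
  {"az": -0.0355,"aperture": 50},
  {"az": -0.0355,"aperture": 50},
  {"az": -0.0355,"aperture": 50},
])

```text
clock: 7.25
eef_pos: [512.2, 121.8, 238.5]
tool_rot: [-3.138, 0.0, 1.574]
force: [0.7, -0.2, -0.7]
width: 49.8
gripper_force: 0.0
```

Call:
creep_tool([
  {"az": -0.0355,"aperture": 50},
  {"az": -0.0348,"aperture": 50},
  {"aperture": 50},
])

```text
clock: 7.55
eef_pos: [512.3, 121.8, 238.6]
tool_rot: [-3.138, -0.001, 1.849]
force: [-0.1, -0.2, -0.1]
width: 50.1
gripper_force: 0.0
```

```bash
python3 -c "
from h import *
go([492.4,-231.1,240],0.278+np.pi/2)"
```

```text
rot [-0.003 -0.001  0.   ] then move [-333.9 -116.    -1.4]
```

In the tool's units: -42 mm / 400 = -0.105, -40 mm / 400 = -0.1.

Call:
creep_tool([
  {"dx": -0.105,"dy": -0.0363,"aperture": 50},
  {"dx": -0.105,"dy": -0.0363,"aperture": 50},
  {"dx": -0.105,"dy": -0.0363,"aperture": 50},
  {"dx": -0.105,"dy": -0.0363,"aperture": 50},
  {"dx": -0.105,"dy": -0.0363,"aperture": 50},
  {"dx": -0.105,"dy": -0.0363,"aperture": 50},
  {"dx": -0.105,"dy": -0.0363,"aperture": 50},
  {"dx": -0.1,"dy": -0.0363,"aperture": 50},
  {"aperture": 50},
  {"aperture": 50},
])

```text
clock: 8.55
eef_pos: [492.4, -231.7, 239.1]
tool_rot: [-3.14, -0.002, 1.843]
force: [0.4, 0.6, -0.7]
width: 49.9
gripper_force: 0.0
```

Run:
```python
from h import *
np.set_printoptions(precision=1,suppress=True)
go([492.4,-231.1,131],0.278+np.pi/2)
# wrist view: where strip and guard marks appear
s=read_state(); c=cams.calibration('wrist'); im,d=cams.get_image('wrist'); cv2.imwrite('pics/w4.png',im)
H=np.array(c['hand_eye']); Rt=R.from_euler('xyz',s['tool_rot']).as_matrix()
v,u=np.mgrid[:420,:560]; a=np.stack([(u-c['cx'])/c['fx'],(v-c['cy'])/c['fy']],-1); r=np.hypot(a[...,0],a[...,1])+1e-9
p=np.stack([a[...,0]/r*np.tan(r),a[...,1]/r*np.tan(r),np.ones_like(r)],-1)*d[...,None]
w=((p@H[:3,:3].T+H[:3,3])@Rt.T)+np.array(s['eef_pos'])
k=(im.max(-1)<75)&(w[...,2]>153)&(w[...,2]<167)&(abs(w[...,0]-492)<60)&(abs(w[...,1]+231)<90)&(d>0)
q=w[k]; print(len(q)); print(q.mean(0),cv2.minAreaRect(q[:,:2].astype(np.float32)))
```

```text
rot [-0. -0. -0.] then move [  0.6   0.1 108.1]
2765
[ 489.  -224.7  160.1] ((489.727294921875, -229.2777099609375), (14.006012916564941, 118.5474853515625), 16.108993530273438)
```

View pics/w4.png

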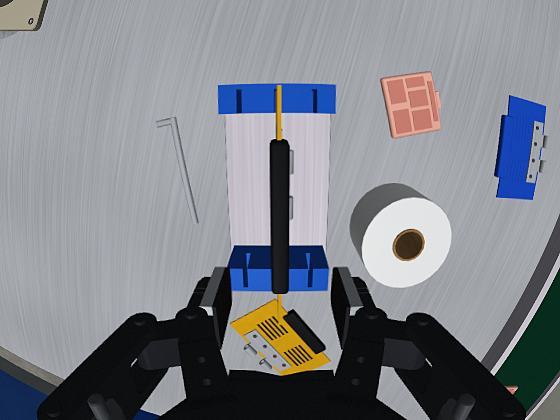

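Wrist view: gripper lies straight over the strip (strip from (280,140) to (280,292)), with the pin, compact and roll well clear. Descend and grip.

In the tool's units: 25 mm / 400 = 0.0625, 1.7 mm / 400 = 0.0043.

Call:
creep_tool([
  {"dx": 0.0043,"dy": -0.002,"dz": 0.0625,"aperture": 50},
  {"dz": 0.0625,"aperture": 50},
  {"dz": 0.05,"aperture": 50},
  {"dz": 0.05,"aperture": 50},
  {"dz": 0.045,"aperture": 50},
  {"aperture": 50},
  {"aperture": 50},
])

```text
clock: 9.3
eef_pos: [492.4, -228.0, 132.5]
tool_rot: [3.142, -0.001, 1.85]
force: [-0.6, -0.0, -0.0]
width: 49.7
gripper_force: 0.0
```

Call:
creep_tool([
  {"aperture": 5},
  {"aperture": 5},
  {"aperture": 5},
  {"aperture": 5},
  {"aperture": 5},
  {"aperture": 5},
  {"aperture": 5},
  {"aperture": 5},
])

```text
clock: 10.1
eef_pos: [490.3, -230.2, 133.4]
tool_rot: [-3.138, 0.0, 1.848]
force: [-4.4, 0.8, 8.0]
width: 12.8
gripper_force: 58.4
```

In the tool's units: -26 mm / 400 = -0.065, -20 mm / 400 = -0.05.

Call:
creep_tool([
  {"dy": -0.0018,"aperture": 5},
  {"dz": -0.02,"aperture": 5},
  {"dz": -0.02,"aperture": 5},
  {"dz": -0.02,"aperture": 5},
  {"dz": -0.025,"aperture": 5},
  {"dz": -0.025,"aperture": 5},
  {"dz": -0.05,"aperture": 5},
  {"dz": -0.05,"aperture": 5},
  {"dz": -0.05,"aperture": 5},
  {"dz": -0.065,"aperture": 5},
  {"aperture": 5},
  {"aperture": 5},
])

```text
clock: 11.3
eef_pos: [491.9, -229.7, 262.8]
tool_rot: [3.14, 0.001, 1.849]
force: [-0.1, 0.3, -4.0]
width: 13.0
gripper_force: 59.1
```

Run:
```python
from h import *
np.set_printoptions(precision=1,suppress=True)
print(mw([73-9.5,0,0],(546,183.3,-.136)))
s=read_state(); print(s['eef_pos'])
for n in ['top','side']:
    im,d=cams.get_image(n); C=cloud(n,d); cv2.imwrite(f'pics/{n}5.png',im)
    h=im.astype(int); y=(h[...,2]>110)&(h[...,0]<70)&(h[...,1]>70)&(C[...,2]>120)&(abs(C[...,0]-490)<90)&(abs(C[...,1]+230)<130)&(d>0)
    q=C[y]; print(n,len(q)); 
    if len(q)>50:
        m=q.mean(0); v=np.linalg.svd(q-m)[2]; print(m,v[0],v[2],q.min(0),q.max(0))
    for t in ['guard_grip','guard_left','guard_right']:
        for r in models.mark_of(t,n)[:2]: print(t,round(r['confidence'],2),np.array(r['position']))
go([620,174,270],-.136+np.pi/2)
```

```text
[608.9 174.7   0. ]
[ 491.9 -229.7  262.8]
top 27
guard_grip 0.75 [428.4 221.6]
guard_grip 0.67 [289.5 153.9]
guard_left 0.93 [473.4 227.6]
guard_left 0.76 [262.5 120.8]
guard_right 0.72 [449.4 259.6]
guard_right 0.55 [329.6 272.9]
side 26
guard_grip 0.92 [353.7 190.6]
guard_grip 0.8 [240.8 214.6]
guard_left 0.96 [378.  173.7]
guard_left 0.65 [341.2 201.8]
guard_right 0.94 [356.5 174.6]
guard_right 0.8 [220.  199.4]
rot [-0.  -0.   0.4] then move [417.3  72.9  -8.3]
```

```bash
python3 -c "
import cv2,numpy as np
t=cv2.imread('pics/top5.png')[150:330,260:440];s=cv2.imread('pics/side5.png')[60:240,260:440]
cv2.imwrite('pics/c5.png',cv2.resize(np.hstack([t,s]),(800,400),interpolation=2))"
```

```text
(no output)
```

View pics/c5.png

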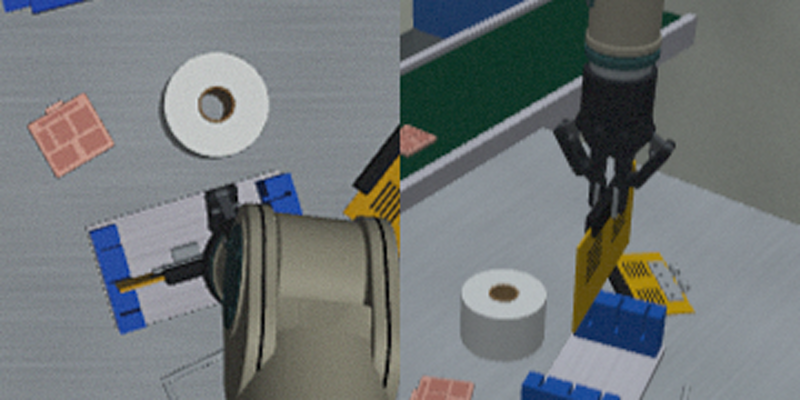

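Guard cleanly held upright, out of the rack (~4 N of weight). Carry it to hover over the hinge.

In the tool's units: 40 mm / 400 = 0.1, 20 mm / 400 = 0.05, 0.134 rad / 4 = 0.0335.

Call:
creep_tool([
  {"dz": -0.005,"az": 0.0333,"aperture": 5},
  {"dz": -0.005,"az": 0.0333,"aperture": 5},
  {"dz": -0.005,"az": 0.0335,"aperture": 5},
  {"dx": 0.05,"dy": 0.0075,"aperture": 5},
  {"dx": 0.1,"dy": 0.015,"aperture": 5},
  {"dx": 0.1,"dy": 0.015,"aperture": 5},
  {"dx": 0.1,"dy": 0.015,"aperture": 5},
  {"dx": 0.1,"dy": 0.015,"aperture": 5},
  {"dx": 0.1,"dy": 0.015,"aperture": 5},
  {"dx": 0.1,"dy": 0.015,"aperture": 5},
  {"dx": 0.1,"dy": 0.015,"aperture": 5},
  {"dx": 0.1,"dy": 0.015,"aperture": 5},
])

```text
clock: 12.9
eef_pos: [583.6, 103.2, 268.0]
tool_rot: [-3.141, 0.0, 1.449]
force: [1.1, -0.1, -4.5]
width: 13.4
gripper_force: 59.3
```

```bash
python3 -c "
from h import *
go([608.9,174.7,270],-.136+np.pi/2)"
```

```text
rot [-0.     0.     0.014] then move [74.3 15.4 -2. ]
```

In the tool's units: 30 mm / 400 = 0.075, 20 mm / 400 = 0.05, 0.007 rad / 4 = 0.0018.

Call:
creep_tool([
  {"dx": 0.075,"dy": 0.0125,"az": 0.0018,"aperture": 5},
  {"dx": 0.05,"dy": 0.0125,"az": 0.0018,"aperture": 5},
  {"dx": 0.0375,"dy": 0.0075,"aperture": 5},
  {"dx": 0.015,"dy": 0.0025,"aperture": 5},
  {"aperture": 5},
  {"aperture": 5},
  {"aperture": 5},
])

```text
clock: 13.6
eef_pos: [606.3, 168.3, 268.3]
tool_rot: [-3.142, 0.001, 1.433]
force: [-0.5, -0.8, -4.2]
width: 13.0
gripper_force: 59.3
```

Create m.py:
```python
from h import *
np.set_printoptions(precision=1,suppress=True)
import sys
tag=sys.argv[1]
go([608.9,174.7,270],-.136+np.pi/2)
s=read_state(); c=cams.calibration('wrist'); im,d=cams.get_image('wrist'); print(s['eef_pos'])
H=np.array(c['hand_eye']); Rt=R.from_euler('xyz',s['tool_rot']).as_matrix()
v,u=np.mgrid[:420,:560]; a=np.stack([(u-c['cx'])/c['fx'],(v-c['cy'])/c['fy']],-1); r=np.hypot(a[...,0],a[...,1])+1e-9
p=np.stack([a[...,0]/r*np.tan(r),a[...,1]/r*np.tan(r),np.ones_like(r)],-1)*d[...,None]
t=p@H[:3,:3].T+H[:3,3]; w=t@Rt.T+np.array(s['eef_pos'])
np.savez('w'+tag,im=im,d=d,t=t,w=w); cv2.imwrite(f'pics/w{tag}.png',im)
im2,d2=cams.get_image('side'); np.savez('s'+tag,im=im2,d=d2); cv2.imwrite(f'pics/side{tag}.png',im2)
cv2.imwrite(f'pics/c{tag}.png',np.hstack([cv2.resize(im,(440,330)),cv2.resize(im2[190:315,120:255],(356,330),interpolation=2)]))
```

```bash
python3 m.py 6
```

```text
rot [-0.  0. -0.] then move [ 6.7  1.7 -1.7]
[606.3 168.3 268.3]
```

View pics/c6.png

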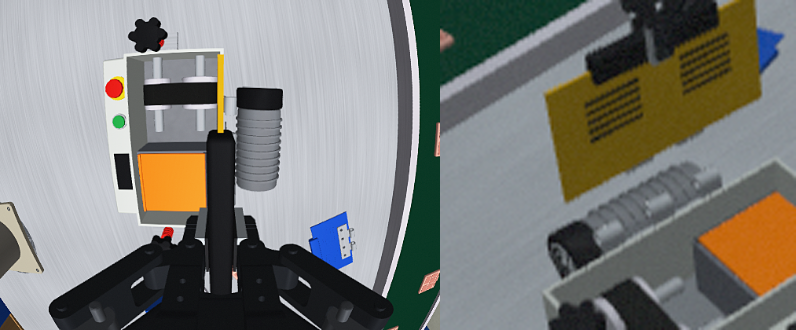

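Create f.py:
```python
from h import *
import sys
from scipy.optimize import minimize
np.set_printoptions(precision=2,suppress=True)
tag=sys.argv[1]; s=read_state(); tcp=np.array(s['eef_pos']); yaw=s['tool_rot'][2]
print('tcp',tcp,'guard yaw by arm',yaw-np.pi/2)
S=np.load(f's{tag}.npz'); im=S['im'].astype(int); C=cloud('side',S['d'])
near=(abs(C[...,0]-tcp[0])<90)&(abs(C[...,1]-tcp[1])<140)&(C[...,2]>80)
y=(im[...,2]>90)&(im[...,0]<0.45*im[...,2])&(im[...,1]>0.5*im[...,2])&near&(S['d']>0)
lab,st=cv2.connectedComponentsWithStats(cv2.morphologyEx(y.astype(np.uint8),cv2.MORPH_CLOSE,np.ones((5,5))))[1:3]
k=1+st[1:,4].argmax(); msk=lab==k
q=C[msk&y]; m=np.median(q,0); q=q[np.linalg.norm(q-m,axis=1)<130]
for _ in range(3):
    m=q.mean(0); nrm=np.linalg.svd(q-m)[2][2]; e=(q-m)@nrm; q=q[abs(e)<3*max(e.std(),.5)]
nrm*=np.sign(nrm[0]); print('panel front plane',m,nrm,'yaw',np.arctan2(nrm[1],nrm[0]),'tilt',np.arcsin(nrm[2]),len(q))
c,Rm,t=w2c('side'); o=-Rm.T@t; v,u=np.nonzero(msk)
ray=np.stack([(u-c['cx'])/c['fx'],(v-c['cy'])/c['fy'],np.ones(len(u))],-1)@Rm
P=o+ray*(((m-o)@nrm)/(ray@nrm))[:,None]
ya=np.cross([0,0,1],nrm); ya/=np.linalg.norm(ya)
Y=P@ya; lo=(P[:,2]<np.percentile(P[:,2],60))
# robust extents: per z band the left/right ends; per column the bottom
bz=np.round(P[:,2]/3).astype(int); L=[];Rr=[]
for b in np.unique(bz):
    a=Y[bz==b]
    if np.ptp(a)>170: L.append(a.max()); Rr.append(a.min())
by=np.round(Y/4).astype(int); B=[P[by==b,2].min() for b in np.unique(by) if (by==b).sum()>8]
ym=(np.median(L)+np.median(Rr))/2; zb=np.median(B)
print('width',np.median(L)-np.median(Rr),'bottom z',zb)
g=m+ya*(ym-m@ya)+nrm*(1.5+9.5); g[2]=zb-4; print('SIDE guard origin',g,'minus tcp, along guard x,y,z:',(g-tcp)@nrm,(g-tcp)@ya,g[2]-tcp[2])
def fitm(p):
    def cost(T):
        d=p[:,:2]-T[:2]; co,si=np.cos(T[2]),np.sin(T[2]); X=d[:,0]*co+d[:,1]*si; Yy=-d[:,0]*si+d[:,1]*co
        q=np.stack([abs(X)-62.5,abs(Yy)-122.5],-1); dd=np.where((q>0).any(-1),np.hypot(*np.maximum(q,0).T),-q.max(-1)); return np.minimum(abs(dd),10).mean()
    return min((minimize(cost,[x,yy,-.136],method='Nelder-Mead') for x in (540,546,552) for yy in (178,184,190)),key=lambda r:r.fun)
def rel(T,g):
    h=mw([73,0,97],T); d=h-g; co,si=np.cos(T[2]),np.sin(T[2]); print('   machine',T,' hinge',h,' to go (machine x,y,z)',d[0]*co+d[1]*si,-d[0]*si+d[1]*co,d[2])
p=C[(abs(C[...,2]-85)<4)&(im.min(-1)>110)&(C[...,0]>440)&(C[...,0]<700)&(C[...,1]>40)&(C[...,1]<340)]
f=fitm(p); print('side',len(p),f.fun); rel(f.x,g)
S0=np.load('side0.npz'); C0=cloud('side',S0['d']); p=C0[(abs(C0[...,2]-85)<4)&(S0['im'].min(-1)>110)&(C0[...,0]>440)&(C0[...,0]<700)&(C0[...,1]>40)&(C0[...,1]<340)]
f=fitm(p); print('side0',len(p),f.fun); rel(f.x,g)
# wrist
W=np.load(f'w{tag}.npz'); w=W['w']; wi=W['im']
p=w[(abs(w[...,2]-85)<4)&(wi.min(-1)>110)&(w[...,0]>440)&(w[...,0]<700)&(w[...,1]>40)&(w[...,1]<340)&(W['d']>0)]
f=fitm(p); print('wrist',len(p),np.median(p[:,2]),f.fun)
tt=W['t']; st=(wi.max(-1)<75)&(abs(tt[...,1])<9)&(tt[...,0]>15)&(tt[...,0]<75)&(abs(tt[...,2]+27)<7)
q=tt[st]; print('strip in tool: x far end',np.percentile(q[:,0],[98,99.5]),' y mid',(np.percentile(q[:,1],2)+np.percentile(q[:,1],98))/2,' z',np.median(q[:,2])); 
gx=np.percentile(q[:,0],99)-60; gt=np.array([gx,(np.percentile(q[:,1],2)+np.percentile(q[:,1],98))/2+9.5,np.median(q[:,2])+129])
gw=R.from_euler('xyz',s['tool_rot']).apply(gt)+tcp; print('WRIST guard origin',gw); rel(f.x,gw)
```

```bash
python3 f.py 6
```

```text
tcp [606.38 168.85 268.46] guard yaw by arm -0.1376186842022491
panel front plane [604.21 173.59 219.54] [ 0.99 -0.14 -0.01] yaw -0.1385992230215013 tilt -0.012031146870003789 2246
width 197.11783631371196 bottom z 172.76789593605713
SIDE guard origin [614.23 165.83 168.77] minus tcp, along guard x,y,z: 9.392768242695416 -1.9128041994646894 -99.69502808371084
side 569 1.5452671920617262
   machine [545.05 182.95  -0.14]  hinge [617.33 172.7   97.  ]  to go (machine x,y,z) 2.0957842289586566 7.23684537685806 -71.76789593605713
side0 514 1.5406570304837641
   machine [545.31 182.61  -0.14]  hinge [617.63 172.68  97.  ]  to go (machine x,y,z) 2.4291227011825556 7.256646279717205 -71.76789593605713
wrist 1618 85.45098033241032 1.1647528796207736
strip in tool: x far end [59.53 59.88]  y mid -1.0665674405142114  z -26.540184103789855
WRIST guard origin [614.72 167.4  166.01]
   machine [545.26 185.21  -0.14]  hinge [617.57 175.24  97.  ]  to go (machine x,y,z) 1.7604381300053864 8.165300093238066 -69.00500142368361
```

The views agree: to go about x +2.0, y +7.5, z −69 (machine axes). Align, come down to just above the mesh, and remeasure.

In the tool's units: 15 mm / 400 = 0.0375, 12 mm / 400 = 0.03.

Call:
creep_tool([
  {"dx": 0.01,"dy": 0.0025,"aperture": 5},
  {"dx": 0.0088,"dy": 0.0025,"aperture": 5},
  {"dz": 0.025,"aperture": 5},
  {"dz": 0.0375,"aperture": 5},
  {"dz": 0.03,"aperture": 5},
  {"dz": 0.02,"aperture": 5},
  {"aperture": 5},
  {"aperture": 5},
  {"aperture": 5},
  {"aperture": 5},
])

```text
clock: 14.7
eef_pos: [609.7, 177.5, 224.0]
tool_rot: [3.14, -0.001, 1.435]
force: [-0.4, 0.7, -3.5]
width: 13.5
gripper_force: 59.1
```

```bash
python3 m.py 7; python3 f.py 7
```

```text
rot [ 0. -0. -0.] then move [ -2.9  -0.5 -46. ]
[609.7 177.5 224. ]
tcp [609.58 177.42 223.85] guard yaw by arm -0.1360736300201646
panel front plane [607.52 182.76 175.16] [ 0.99 -0.14 -0.01] yaw -0.13690152674881328 tilt -0.012544123246615682 2098
width 196.98811445695708 bottom z 128.4478168004756
SIDE guard origin [617.54 174.86 124.45] minus tcp, along guard x,y,z: 9.48196720857506 -1.4519466277915827 -99.39848271215595
side 597 1.5997470625214874
   machine [544.73 182.83  -0.14]  hinge [617.04 172.82  97.  ]  to go (machine x,y,z) -0.21651237276076746 -2.089869696870787 -27.447816800475607
side0 514 1.5406570304837641
   machine [545.31 182.61  -0.14]  hinge [617.63 172.68  97.  ]  to go (machine x,y,z) 0.38416832287502034 -2.14011843738317 -27.447816800475607
wrist 1787 85.3736375781053 1.1199916806551897
strip in tool: x far end [59.51 59.92]  y mid -1.0716911370185116  z -26.530813006295574
WRIST guard origin [618.   176.12 121.38]
   machine [545.21 185.36  -0.14]  hinge [617.52 175.38  97.  ]  to go (machine x,y,z) -0.36884598532707 -0.800189384690047 -24.384610602576828
```

Careful with the scale: shifts go in shares of 0.4 m and turns go in shares of 4 rad. That gives: 3 mm / 400 = 0.0075, -1.3 mm / 400 = -0.0033.

Call:
creep_tool([
  {"dx": -0.0033,"aperture": 5},
  {"dz": 0.0075,"aperture": 5},
  {"dz": 0.0075,"aperture": 5},
  {"dz": 0.0075,"aperture": 5},
  {"dz": 0.0075,"aperture": 5},
  {"dz": 0.0075,"aperture": 5},
  {"aperture": 5},
  {"aperture": 5},
  {"aperture": 5},
])

```text
clock: 15.7
eef_pos: [609.3, 176.1, 208.5]
tool_rot: [3.141, -0.0, 1.435]
force: [0.0, 0.6, -4.2]
width: 13.0
gripper_force: 59.2
```

```bash
python3 m.py 8; python3 f.py 8
```

```text
rot [ 0. -0. -0.] then move [ -1.5  -0.2 -61.5]
[609.3 176.1 208.5]
tcp [609.29 176.12 208.52] guard yaw by arm -0.13600365410294657
panel front plane [607.13 181.4  159.21] [ 0.99 -0.14 -0.01] yaw -0.13606774711555242 tilt -0.01451215726449628 2019
width 197.04457830234662 bottom z 113.12110391459339
SIDE guard origin [617.13 173.36 109.12] minus tcp, along guard x,y,z: 9.57875039323798 -1.6710840275763335 -99.39768505069358
side 594 1.5106790948690998
   machine [544.95 182.84  -0.14]  hinge [617.25 172.75  97.  ]  to go (machine x,y,z) 0.20496297688518417 -0.5933098873532489 -12.121103914593391
side0 514 1.5406570304837641
   machine [545.31 182.61  -0.14]  hinge [617.63 172.68  97.  ]  to go (machine x,y,z) 0.5879659485236921 -0.604964253796046 -12.121103914593391
wrist 1890 85.42474385216029 1.1156221064859169
strip in tool: x far end [59.5  59.88]  y mid -1.0519063091340741  z -26.525355848510202
WRIST guard origin [617.67 174.75 106.05]
   machine [545.18 185.07  -0.14]  hinge [617.51 175.17  97.  ]  to go (machine x,y,z) -0.22190340561392094 0.39740335574024427 -9.047727728068708
```

In the tool's units: 2 mm / 400 = 0.005, 1.5 mm / 400 = 0.0038.

Call:
creep_tool([
  {"dz": 0.005,"aperture": 5},
  {"dz": 0.005,"aperture": 5},
  {"dz": 0.005,"aperture": 5},
  {"dz": 0.005,"aperture": 5},
  {"dz": 0.0038,"aperture": 5},
  {"aperture": 5},
  {"aperture": 5},
  {"aperture": 5},
  {"aperture": 5},
])

```text
clock: 16.7
eef_pos: [609.2, 176.1, 198.9]
tool_rot: [3.141, -0.0, 1.435]
force: [-0.6, -0.7, -4.1]
width: 12.7
gripper_force: 59.2
```

```bash
python3 m.py 9; python3 f.py 9; python3 -c "
import cv2,numpy as np
s=cv2.imread('pics/side9.png');w=cv2.imread('pics/w9.png')
cv2.imwrite('pics/c9.png',np.hstack([cv2.resize(s[200:300,140:260],(480,400),interpolation=2),cv2.resize(w[60:260,220:380],(320,400),interpolation=2)]))"
```

```text
rot [ 0. -0. -0.] then move [ -1.4  -0.1 -71.1]
[609.2 176.1 198.9]
tcp [609.17 176.07 198.92] guard yaw by arm -0.13602074001683784
panel front plane [607.09 181.27 149.6 ] [ 0.99 -0.14 -0.01] yaw -0.13717141460964197 tilt -0.01263252479245086 1991
width 197.0135454733483 bottom z 103.50475780086094
SIDE guard origin [617.09 173.27  99.5 ] minus tcp, along guard x,y,z: 9.487508032855224 -1.6927160814765485 -99.41766114861244
side 604 1.4866148561943267
   machine [544.86 182.89  -0.14]  hinge [617.17 172.88  97.  ]  to go (machine x,y,z) 0.12987170009208268 -0.37438780251425535 -2.5047578008609435
side0 514 1.5406570304837641
   machine [545.31 182.61  -0.14]  hinge [617.63 172.68  97.  ]  to go (machine x,y,z) 0.6124721533992922 -0.5075841961643357 -2.5047578008609435
wrist 2067 85.40693309784564 1.145110511901354
strip in tool: x far end [59.51 59.85]  y mid -1.06071775756643  z -26.553988940618915
WRIST guard origin [617.51 174.69  96.48]
   machine [545.17 185.11  -0.14]  hinge [617.49 175.16  97.  ]  to go (machine x,y,z) -0.08900049809048373 0.4619008619475388 0.5222143704134368
```

View pics/c9.png

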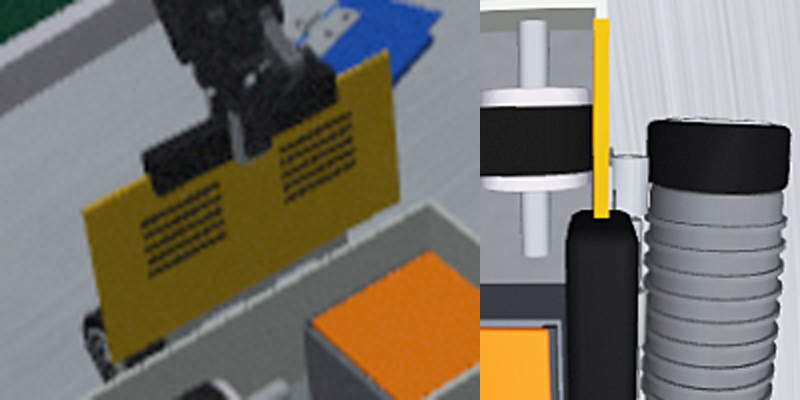

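Panel sits upright just in front of the rear rim, with the left machine knuckle beside it; wrist force equals the weight alone (4.1 N), and the estimates agree to about 1 mm. Handing in.

```bash
python3 -c "
from cell import ctrl, read_state
s=read_state(); print(s['force'],s['gripper_force']); print(ctrl.finish_job())"
```

```text
[ 0.57366663 -0.13390571 -4.20079475] 59.18450653553009
the job is handed in; nothing more can be done
None
```

I handed the job in with the lid shut and the guard held upright at the rear hinge: bores in line to within about 1 mm on most measurements (one camera's height reading differed by 2.5 mm), and the arm carrying the guard's full weight. The hand-in printed no verdict.

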